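# Fit the winder crank of the coat rail and wind it to its stop

## Task

Take the loose crank out of the silicone tray, fit its toothed bore over the splined shaft of the coat-rail winder, feeling gently for the angle where the teeth match and never forcing it, and slide it fully home onto the steel collar. Then turn the shaft clockwise (seen from above) with the crank until the dial comes to its stop. Let go with the crank left fully home on the shaft, and leave everything else where it stands.

Things in the scene. Friction and masses are not known exactly. Their poses are not given: they have to be found in the camera images.
- crank: Loose crank, 0.2-0.3 kg. Steel square hub, 40 x 40 mm, 26 tall; the faces towards its +y and -y are the grip. Aluminium arm 18 wide, 8 thick (4 to 12 above the underside) along +x; orange knob, 20 across, 100 mm from the hub axis, its top 46 above the underside. Balances 19 mm from the hub axis. Origin: centre of hub underside; z up. Starts flat on the tray's floor.
- crank_bore (a point): Centre of the lower mouth of the crank's vertical through bore, same as the crank's origin. Four slots 6.2 mm wide, 29 mm across their bottoms, along the crank's +x, +y, -x and -y; between them four lands leave an 18.8 mm hole.
- tray: Hard silicone tray, grey-green, fixed, 250 x 180 mm, 14 mm tall, walls and floor 5 mm thick. Origin: centre of its underside; x along its long side.
- winder: Fixed grey winder housing, 126 x 106 mm, 45 mm tall, aluminium top. Origin: centre of its underside, on the vertical shaft axis. On it turns a black dial, 68 mm across, top 52 mm above the work surface, with a yellow pointer; beside it a small red stop post up to 54 mm. The gripper must not knock on it.
- shaft_seat (a point): Centre of the top of the steel collar, 48 mm across, 60 mm above the work surface; the crank's underside rests on it when fully home; z up. From it rise four brass spline teeth 4.5 mm wide, 26 mm over their tips, 22 mm tall (0.85 mm play each side in the slots, about 4 degrees). With teeth unmatched the crank stands on their tops, 22 mm above the collar.
- shaft_tip (a point): Top of the plain round-nosed steel pilot, 17.2 mm across, above the teeth; 36 mm above the collar, on the shaft axis. It centres the bore. The angle of the teeth differs every time and is in no reading, the dial's included: it must be seen or felt. It repeats every 90 degrees and any of the four fits will do.
- dial (a joint): Angle of dial and shaft, rad: grows when the shaft is turned clockwise seen from above; a hard stop at 1.2, and a hard stop at 0 the other way. It starts between 0 and 0.12 and stays where it is left; turning it takes about 0.15 N m.
- jar: Glass jar with closed swing-top lid, 84 mm across, 105 mm tall, loose. Origin: centre of underside. To be left alone.
- incense_holder: White ceramic incense holder, 76 mm across, 28 mm tall, loose. Origin: centre of underside. To be left alone.
- shoehorn: Folded aluminium shoehorn, about 117 x 34 x 11 mm, loose, lying along its x. Origin: under its middle. To be left alone.
- bangle: Black onyx bead bangle (rigid), 68 mm across, 12 mm thick, loose. Origin: centre of underside. To be left alone.
- key_bowl: Terracotta bowl, 110 mm across, 40 mm tall, loose. Origin: centre of underside. To be left alone.
- shaft_cap: Black plastic dust cap of the shaft, 42 mm across, 22 mm tall, loose. Origin: centre of underside. Not needed; to be left alone.

How it is judged:
On the way, in this order (a step that is already met when the one before it is completed fails the run):
1. the crank is fully home on the splined shaft: within 3 mm of the collar and of the axis, upright (horizontal distance between crank_bore and shaft_seat below 0.003 m and z of crank_bore in the frame of shaft_seat between -0.004 and 0.003 m and angle between crank's own z axis and vertical below 0.08 rad), for 0.2 s.
2. the shaft has been turned clockwise to the stop by the crank (dial above 1.1 rad) with the crank still home (all of step 1 and value of joint dial above 1.1 rad), for 0.2 s.
At the end, for the whole second after the job is handed in: The crank sits fully home on the splined shaft (its underside within 3 mm of the collar, its axis within 3 mm, tilt below 0.08 rad), the dial is at its stop (above 1.1 of 1.2 rad), and crank and dial are at rest (all of step 2 and linear speed of crank below 0.02 m/s and velocity of joint dial below 0.05 rad/s); the robot touches nothing.
It fails at once if the crank is forced on the winder while it is not yet home: more than 30 N between them (contact force between crank and winder above 30 N and z of crank_bore in the frame of shaft_seat above 0.003 m).
It fails at once if the seated crank is wrenched or rammed: more than 90 N between it and the winder (contact force between crank and winder above 90 N).
It fails at once if the gripper or arm strikes the winder (more than 8 N) (contact force between any of the fingers, the arm and winder above 8 N).
It fails at once if a bystander is moved more than 15 mm (distance of any of jar, incense_holder, shoehorn, bangle, key_bowl, shaft_cap from where it was at the start of the episode above 0.015 m).
It also fails if it takes over 72 s, if anything falls off the work surface, if the arm or the gripper's body presses on something with over 40 N, if the wrist force passes 120 N, or if a joint passes its speed limit or range.

## Robot

A 7-joint arm with a two-finger parallel gripper is mounted at the origin on the work surface. World frame = base frame: x ahead of the robot, y to its left, z up, the work surface at z = 0. Lengths are in m, angles in rad, forces in N, time in s.
With the tool pointing down it reaches from about 0.425 to 0.925 m from the base axis. Payload 6.8 kg.
Tool frame: the origin (TCP) lies at the centre of the arm's flange, where the gripper is bolted on; the fingertips stand 182 mm ahead of it and the grasp point (between the pads) lies 163 mm ahead of it; z points along the fingers, y is the direction in which the jaws open and shut (so a half turn about z gives the same grasp; the last joint's range is limited). The gripper opens to 88 mm and grips with 3 to 60 N. Pads are 20 mm wide; open, the fingers measure 115 mm over their backs; the gripper's body (75 mm by 178 mm) begins 61 mm behind the grasp point.
Start: joints at [1.042, 0.477, 0.022, 1.555, -0.011, 1.109, -0.083], TCP at [0.276, -0.616, 0.405] pointing down, gripper open.
Joint ranges: [-2.96, 2.96], [-0.34, 2.1], [-1.41, 1.46], [0.24, 2.44], [-1.37, 4.51], [0.17, 1.92], [-2.96, 2.96]. Speed limits (rad/s): [2.39, 2.39, 3.14, 3.14, 3.14, 3.14, 3.14].

## Interface

Orientations are given as a rotation vector (axis times angle).
In Python, from cell import observe, grab_frame, finish_job gives the robot as it stands.
- The arm moves only by the shell command python3 -m pendant 'ROWS' [FORCE]. ROWS is JSON, a list of rows, each a list of 5 numbers: the finger opening in cm, from 0 to 8.78, then the shift along the world's x, y, z in cm, then the turn about the world's z in degrees. In form: [[claw, x, y, z, spin], ...]. A call has 1 to 5 rows; each row is the pose to reach, as a shift and turn from the pose commanded when the call began; what a row does not reach only later rows make up. A row lasts 1/12 s, in which the tool goes at most 41.7 mm and 7.16 degrees, less where a joint would pass 70% of its speed; a pose out of reach is approached as far as the arm can. A call with a gripper value outside its range is refused whole. The fingers move at their own pace and stop on an object; FORCE is the grip in N (left out, the last holds). Time passes only in rows, so rows that repeat a pose let the fingers close. It gives the time, the measured TCP pose, the force and the opening at its end, in the units of the state.
- observe(): the state, without advancing time (a new reading comes with each control period).
- grab_frame(name): name is "scene" or "top"; returns a dict with "pixels" (420x560x3 uint8, red, green, blue), "intrinsics" (3x3 intrinsics, pixels), "k1" (the pictures are not rectified: a ray, as slopes to the right and down, at radius r is drawn at 1 + k1 r^2 times it, then the intrinsics apply), "R" (3x3) and "t" (3): a world point X has camera coordinates R X + t. Camera axes: x right, y down, z forward; pixel columns grow to the right and rows downward; lengths in m; the calibration is good to about 2 mm. A picture is of the moment at which its call begins. There is no depth.
- finish_job(): hands the job in, once; it reports no verdict.
The state is a dict: "time": time; "joints": joint angles; "qd": joint speeds; "joint_efforts": joint torques, N m; "tcp_pos": TCP position; "orientation": TCP orientation; "ft_force": force on the tool from outside, world axes, zero at the start; "ft_torque": the same for the moment, N m; "opening": opening from 0.0 (shut) to 1.0 (fully open).
Only numpy, scipy, OpenCV 4.12 (cv2) and the standard library are available. Lean on these libraries where they do the work, as an engineer would, in place of code of your own. Each camera call takes 0.05 s, during which the arm holds its last target. There are 200 camera calls.

## Working session

There is one attempt and no reset: what is moved stays moved. The work goes in short steps, Python scripts to look and compute and a shell command to move; the robot and the scene stay as the last step left them, time stands still between calls to the robot, and variables do not carry over. Pictures are saved under pics/ and viewed, about 8 in all and at most 12, crops included, and the job is handed in when it is done.

```bash
ls; mkdir -p pics; python3 - <<'E'
from cell import *
import cv2
print(observe())
for n in("scene","top"):
    f=grab_frame(n); cv2.imwrite(f"pics/{n}0.png",f["pixels"][:,:,::-1]); print(n,f["intrinsics"],f["k1"],f["R"],f["t"])
E
```

```text
pics
{'time': 0.0, 'joints': array([ 1.04190216,  0.47778596,  0.02234902,  1.55641587, -0.01149526,
        1.10929576, -0.08310778]), 'qd': array([ 1.89484179e-03, -3.91064384e-04, -4.19398124e-05, -1.20485624e-03,
       -1.03893150e-03,  4.79696050e-04, -2.13244451e-04]), 'joint_efforts': array([-1.16053245e-03, -5.82839763e+01,  1.53423909e+00, -2.72605741e+01,
       -5.43117709e-02,  1.69833109e-02,  2.13154199e-04]), 'tcp_pos': array([ 0.27562347, -0.61587336,  0.40370613]), 'orientation': array([-3.07064639e+00, -6.55772810e-01,  7.95202171e-04]), 'ft_force': array([-0.98253667, -0.2464494 , -0.96256123]), 'ft_torque': array([-0.03360355,  0.00062307, -0.00973233]), 'opening': 1.0010137564262822}
scene [[537.04386062   0.         276.16450834]
 [  0.         537.04386062 211.05058572]
 [  0.           0.           1.        ]] -0.1888578604518016 [[-0.18863146  0.98195449  0.0135481 ]
 [ 0.76735931  0.15598931 -0.6219542 ]
 [-0.61284408 -0.10692387 -0.78293641]] [ 0.16951331 -0.37230219  2.02323086]
top [[481.24694729   0.         284.02368492]
 [  0.         481.24694729 199.84789997]
 [  0.           0.           1.        ]] 0.04759865512873426 [[ 0.02608662 -0.99928074  0.02752249]
 [-0.98602948 -0.03025214 -0.16380071]
 [ 0.16451551 -0.02286498 -0.98610945]] [-0.09688914  0.55118324  1.16824023]
```

View pics/scene0.png

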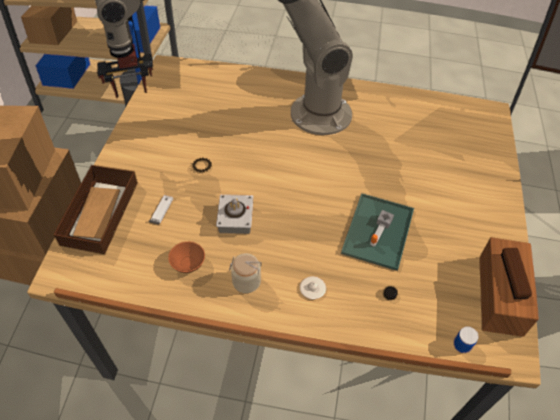

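View pics/top0.png

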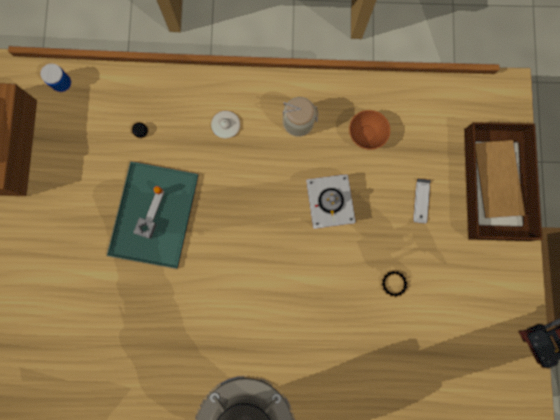

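The scene view shows the winder at about (235,212), the crank hub at (385,217) and the knob at (375,239). In the top view the shaft is at (332,200), the hub at (145,228) and the knob at (157,189). Next I'll magnify these areas.

```bash
cat > h.py <<'E'
from cell import *
import cv2, numpy as np
def proj(f,X):
    c=np.atleast_2d(X)@f["R"].T+f["t"]; s=c[:,:2]/c[:,2:]; s=s*(1+f["k1"]*(s**2).sum(1,keepdims=True))
    K=f["intrinsics"]; return s*[K[0,0],K[1,1]]+[K[0,2],K[1,2]]
def ray(f,uv):
    s=cv2.undistortPoints(np.array([[uv]],float),f["intrinsics"],np.array([f["k1"],0,0,0,0]))[0,0]
    d=f["R"].T@np.array([*s,1]); return -f["R"].T@f["t"],d/np.linalg.norm(d)
def atz(f,uv,z):
    c,d=ray(f,uv); return c+d*(z-c[2])/d[2]
def tri(f1,u1,f2,u2):
    (a,d),(b,e)=ray(f1,u1),ray(f2,u2)
    s=np.linalg.lstsq(np.c_[d,-e],b-a,rcond=None)[0]; p,q=a+s[0]*d,b+s[1]*e
    return (p+q)/2,np.linalg.norm(p-q)
def crop(f,x,y,w,h,k):
    im=cv2.resize(f["pixels"][y:y+h,x:x+w,::-1],None,fx=k,fy=k,interpolation=cv2.INTER_CUBIC)
    for i in range(0,w,10): cv2.putText(im,str(x+i),(i*k,8),0,.3,(255,255,255)); im[:5 if i%10 else 12,i*k]=255
    for j in range(0,h,10): cv2.putText(im,str(y+j),(0,j*k+4),0,.3,(255,255,255)); im[j*k,:12]=255
    return im
E
python3 - <<'E'
from h import *
s,t=grab_frame("scene"),grab_frame("top")
A=np.hstack([crop(s,350,190,66,50,6),crop(s,205,185,66,50,6)])
B=np.hstack([crop(t,120,185,66,50,6),crop(t,299,175,66,50,6)])
cv2.imwrite("pics/m1.png",np.vstack([A,B]))
E
```

```text
(no output)
```

View pics/m1.png

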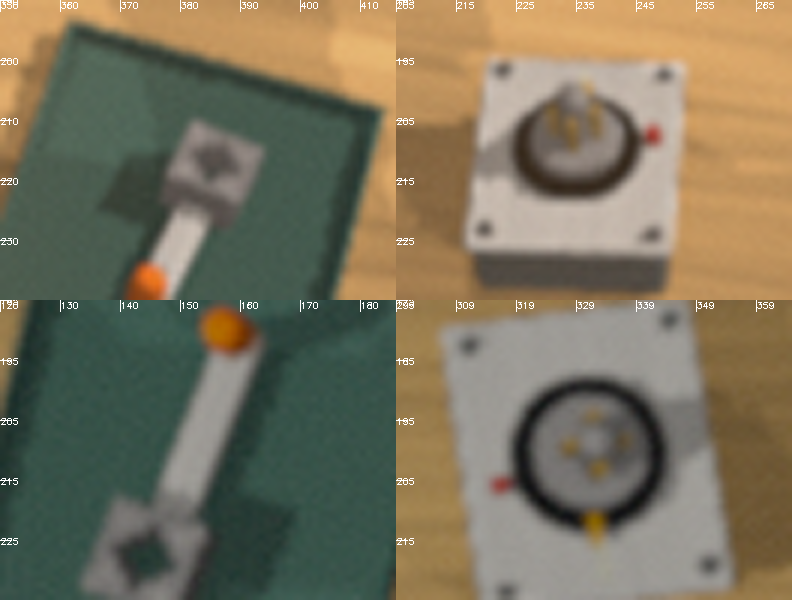

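```bash
cat > fit.py <<'E'
from h import *
from scipy.optimize import minimize
S=4
def box(x0,x1,y0,y1,z0,z1): return np.array([[x,y,z] for x in(x0,x1) for y in(y0,y1) for z in(z0,z1)])/1e3
def cyl(x,y,r,z0,z1):
    a=np.linspace(0,2*np.pi,40); return np.array([[x+r*np.cos(b),y+r*np.sin(b),z] for b in a for z in(z0,z1)])/1e3
CR=[box(-20,20,-20,20,0,26),box(0,109,-9,9,4,12),cyl(100,0,10,12,46)]
WI=[box(-63,63,-53,53,0,45)]
def pose(p,P):
    c,s=np.cos(p[3]),np.sin(p[3]); return P@np.array([[c,-s,0],[s,c,0],[0,0,1]]).T+p[:3]
def render(f,parts,p,win):
    x,y,w,h=win; im=np.zeros((h*S,w*S),np.uint8)
    for P in parts:
        uv=(proj(f,pose(p,P))-[x,y]+.5)*S*16
        cv2.fillConvexPoly(im,cv2.convexHull(np.round(uv-8).astype(np.int32)),255,shift=4)
    return cv2.resize(im,(w,h),interpolation=cv2.INTER_AREA)/255.
def fit(views,parts,p0,free=(0,1,2,3)):
    # views: (frame, softmask, win)
    sc=np.array([.001,.001,.001,.01])*4; free=list(free)
    def full(q): p=np.array(p0,float); p[free]+=q*sc[free]; return p
    def cost(q): return sum(((render(f,parts,full(q),w)-m)**2).sum() for f,m,w in views)
    q=np.zeros(len(free))
    for i in range(3):
        q=minimize(cost,q,method="Nelder-Mead",options=dict(initial_simplex=np.vstack([q]+[q+e*(2,1,.5)[i] for e in np.eye(len(q))]),xatol=.01,fatol=.01,maxiter=400)).x
    return full(q),cost(q)
def win(f,w): x,y,a,b=w; return f["pixels"][y:y+b,x:x+a].astype(float)
def blob(m): # keep largest component (dilated) of soft mask
    n,l,st,_=cv2.connectedComponentsWithStats((m>.3).astype(np.uint8))
    k=1+np.argmax(st[1:,4]); return m*cv2.dilate((l==k).astype(np.uint8),np.ones((3,3)))
def crankmask(f,w):
    I=win(f,w); return blob(np.clip((I[...,0]-I[...,1]+14)/22,0,1))
def windmask(f,w):
    I=win(f,w); s=(I.max(2)-I.min(2))/I.max(2); m=blob(np.clip((.33-s)/.2,0,1))
    c=max(cv2.findContours((m>.5).astype(np.uint8),0,2)[0],key=cv2.contourArea)
    o=np.zeros(m.shape,np.uint8); cv2.fillConvexPoly(o,cv2.convexHull(c),1); inner=cv2.erode(o,np.ones((5,5))); return np.maximum(m,inner)
E
python3 - <<'E'
from fit import *
s,t=grab_frame("scene"),grab_frame("top")
print("knob,hub tri",tri(s,(374.7,236.7),t,(157.5,190)),tri(s,(385.5,216.7),t,(144.2,228)),"pilot",tri(s,(235.5,200),t,(332.3,198.3)))
h=atz(t,(144.2,228),.031);k=atz(t,(157.5,190),.051);w=atz(t,(332,200),.07)
print(h,k,w); p0=[h[0],h[1],.005,np.arctan2(k[1]-h[1],k[0]-h[0])]
ws,wt=(358,203,46,46),(125,180,44,62)
ms,mt=crankmask(s,ws),crankmask(t,wt)
for v,fr in(([(s,ms,ws),(t,mt,wt)],(0,1,2,3)),([(s,ms,ws)],(0,1,3)),([(t,mt,wt)],(0,1,3))): print("crank",fit(v,CR,p0,fr))
vs,vt=(208,188,52,52),(300,168,62,68)
a,b=windmask(s,vs),windmask(t,vt)
for v,fr in(([(s,a,vs),(t,b,vt)],(0,1,2,3)),([(s,a,vs)],(0,1,3)),([(t,b,vt)],(0,1,3))):
  for y in (0.1,1.6): print("winder",fit(v,WI,[w[0],w[1],0,y],fr))
T=lambda m:cv2.resize((m*255).astype(np.uint8),(200,200),interpolation=0)
cv2.imwrite("pics/mask.png",np.hstack([T(m) for m in(ms,mt,a,b)]))
I=win(t,(318,185,28,28)); g=I[...,0]-I[...,2]; print(np.round(g[4:24,4:24]).astype(int))
E
```

```text
knob,hub tri (array([0.5701473 , 0.23943481, 0.03970047]), np.float64(0.0022648080461751693)) (array([0.47461388, 0.26899804, 0.02555263]), np.float64(0.002048779938577609)) pilot (array([ 0.55364491, -0.19581944,  0.09002748]), np.float64(0.0042159529665871335))
[0.4742009  0.26651472 0.031     ] [0.56824103 0.23554769 0.051     ] [ 0.55310925 -0.19973028  0.07      ]
crank (array([ 0.47589456,  0.26867585,  0.00339606, -0.29895912]), np.float64(95.59214393065604))
crank (array([ 0.476778  ,  0.26862446,  0.005     , -0.29727249]), np.float64(9.1952275507513))
crank (array([ 0.47580729,  0.26858292,  0.005     , -0.30484157]), np.float64(86.37293539357081))
winder (array([ 0.55745807, -0.19990757, -0.0019604 ,  0.17676344]), np.float64(240.94618505207012))
winder (array([ 0.55690647, -0.19785449,  0.00494233,  1.60012524]), np.float64(840.5513170492609))
winder (array([ 0.54743513, -0.20046313,  0.        ,  0.20068888]), np.float64(136.76460950541463))
winder (array([ 0.55201841, -0.19605113,  0.        ,  1.7992231 ]), np.float64(252.82759784534207))
winder (array([ 0.55777982, -0
[... 731 characters left out ...]
 0 -4]
 [ 4  4  5  7 19 41 45 25 10  5  5  4  6 12 28 34 20 10  2  3]
 [ 5  7  6 10 29 54 61 32 10  4  4  5  6 11 26 22 11  4  4 -1]
 [ 6  6  6  9 26 42 39 20  9  4  6 10  7 11 14 12  6  3  3  0]
 [ 3  4  5  8 12 14 14  8  7 13 22 28 20  7  4  3  4  4  2  2]
 [ 4  5  6  6  7  6  4  4  9 32 58 56 33  9  6  3  4  3  1  2]
 [ 5  4  4  5  4  4  4  4 13 40 64 55 31  9  3  5  3  6  4  1]
 [ 1  4  6  7  5  6  4  6 11 26 38 30 18  6  5  6  4  6  3 -1]
 [ 4  6  6  5  6  4  5  5  7 11 15 11  6  3  5  5  7  4  2 -3]
 [-1  2  6  5  5  6  4  5  4  8  5  5  3  6  2  5 -1  1  0 -1]
 [ 3 -3  2  3  5  5  4  5  5  5  5  5  4  5  5  5  0 -1  1  3]
 [-1  1  1  4  2  4  7  5  6  5  4  4  1  3  2  2  1 -3  0  3]]
```

View pics/mask.png

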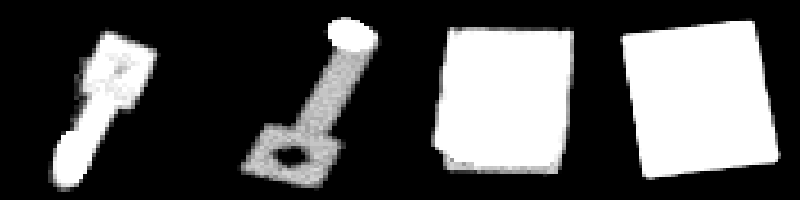

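```bash
python3 - <<'E'
from fit import *
from scipy.optimize import least_squares
t=grab_frame("top")
uv=np.array([(331.4,193.9),(327.5,199.0),(332.4,202.8),(336.7,198.0)])
P=np.array([atz(t,u,.082) for u in uv]); print(P)
c=(P[[0,1]]+P[[2,3]])/2; print("axis",c,P.mean(0))
v=P[:,:2]-P[:,:2].mean(0); print("ang",np.degrees(np.arctan2(v[:,1],v[:,0]))%90,np.hypot(*v.T), "cross",[np.degrees(np.arctan2(*(P[i]-P[j])[[1,0]]))%90 for i,j in((0,2),(1,3))])
print("cam",-t["R"].T@t["t"])
s=grab_frame("scene"); print("proj",proj(s,[[*P.mean(0)[:2],z] for z in(.06,.082,.096)]),proj(t,[[*P.mean(0)[:2],z] for z in(.06,.082,.096)]))
E
python3 -m pendant '[[6,2.5,3.2,0,7],[6,5,6.4,0,14],[6,7.5,9.6,0,21],[6,10,12.8,0,28],[6,12.5,16,0,35]]'
```

```text
[[ 0.56624956 -0.19660792  0.082     ]
 [ 0.55322465 -0.18713741  0.082     ]
 [ 0.54413846 -0.19928689  0.082     ]
 [ 0.55641335 -0.20976132  0.082     ]]
axis [[ 0.55519401 -0.1979474   0.082     ]
 [ 0.554819   -0.19844937  0.082     ]] [ 0.55500651 -0.19819838  0.082     ]
ang [8.05176842 9.15139827 5.7194883  6.93699903] [0.011355   0.01120357 0.01092242 0.0116482 ] cross [np.float64(6.908275315888951), np.float64(8.022653226011059)]
cam [ 0.3538168  -0.05343319  1.24496356]
proj [[234.41529981 206.30984824]
 [234.07686894 201.7853451 ]
 [233.85841033 198.85676962]] [[330.89342202 199.88719872]
 [332.00021762 198.42153861]
 [332.72598623 197.46049528]]
time: 0.82
tcp_pos: [0.4016, -0.4545, 0.4049]
orientation: [2.728, 1.557, 0.0]
ft_force: [0.7, -0.1, -1.0]
opening: 0.694
```

```bash
python3 -m pendant '[[6,2.4,3.2,0,7],[6,4.8,6.4,0,14],[6,7.2,9.6,0,21],[6,9.6,12.8,0,28],[6,12,16,0,35]]'
python3 -m pendant '[[6,1.5,3.5,0,7],[6,2.5,7.3,0,14],[6,3,11.2,0,21],[6,3,15.2,0,28],[6,2.5,19.2,0,35]]'
python3 -m pendant '[[6,-0.8,3.9,0,7],[6,-2,7.7,0,14],[6,-3.4,11.5,0,21],[6,-4.8,15.2,0,28],[6,-6,19,0,33.7]]'
python3 -m pendant '[[6,-0.8,3.9,0,0],[6,-1.8,7.7,0,0],[6,-2.8,11,0,0],[6,-2.8,11,0,0],[6,-2.8,11,0,0]]'
```

```text
time: 1.23
tcp_pos: [0.5215, -0.2945, 0.405]
orientation: [2.133, 2.305, -0.0]
ft_force: [0.9, -0.3, 0.1]
opening: 0.683
time: 1.65
tcp_pos: [0.5462, -0.1021, 0.4048]
orientation: [1.341, 2.84, 0.001]
ft_force: [1.0, -0.8, 0.2]
opening: 0.68
time: 2.07
tcp_pos: [0.4846, 0.0873, 0.4049]
orientation: [0.461, 3.107, -0.001]
ft_force: [0.5, 0.5, 0.6]
opening: 0.685
time: 2.48
tcp_pos: [0.4569, 0.1979, 0.405]
orientation: [0.462, 3.107, 0.001]
ft_force: [0.5, -1.4, -0.1]
opening: 0.682
```

```bash
python3 -m pendant '[[6,1.0,3.5,-1,0],[6,1.9,7.07,-3,0],[6,1.9,7.07,-7,0],[6,1.9,7.07,-11,0],[6,1.9,7.07,-14,0]]'
python3 -m pendant '[[6,0,0,-2.5,0],[6,0,0,-4.5,0],[6,0,0,-4.5,0],[6,0,0,-4.5,0]]'
python3 - <<'E'
from h import *
s,t=grab_frame("scene"),grab_frame("top")
cv2.imwrite("pics/m2.png",np.hstack([crop(s,345,170,66,80,6),crop(t,110,175,66,80,6)]))
E
```

```text
time: 2.9
tcp_pos: [0.4771, 0.2649, 0.2617]
orientation: [-0.472, -3.105, 0.003]
ft_force: [0.2, -0.2, -0.6]
opening: 0.682
time: 3.23
tcp_pos: [0.4772, 0.2652, 0.219]
orientation: [-0.472, -3.104, 0.003]
ft_force: [0.2, 0.9, -0.1]
opening: 0.684
```

View pics/m2.png

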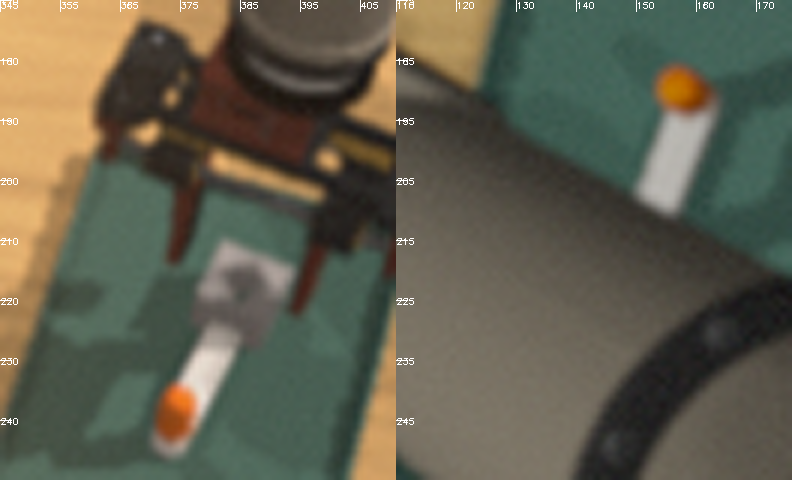

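The scene view shows the fingers straddling the hub, with tips near (374,213) and (394,222). The arm hides the hub from the top camera. I'll correct the small xy lag and descend.

```bash
python3 -m pendant '[[6,-0.1,0.35,0,0],[6,-0.1,0.35,-1.5,0],[6,-0.1,0.35,-2.6,0],[6,-0.1,0.35,-2.6,0],[6,-0.1,0.35,-2.6,0]]' 30
python3 -m pendant '[[3.5,0,0,0,0],[3.5,0,0,0,0],[3.5,0,0,0,0],[3.5,0,0,0,0],[3.5,0,0,0,0]]' 30
python3 -m pendant '[[3,0,0,0,0],[3,0,0,0,0],[3,0,0,0,0],[3,0,0,0,0],[3,0,0,0,0]]' 30
```

```text
time: 3.75
tcp_pos: [0.4757, 0.27, 0.1937]
orientation: [-0.469, -3.106, 0.001]
ft_force: [-0.9, -0.1, 0.3]
opening: 0.683
time: 4.17
tcp_pos: [0.4758, 0.2699, 0.1941]
orientation: [0.47, 3.106, -0.001]
ft_force: [-0.2, -1.7, 5.4]
opening: 0.454
time: 4.58
tcp_pos: [0.4758, 0.2699, 0.1941]
orientation: [0.47, 3.106, -0.001]
ft_force: [-0.7, -1.6, 5.7]
opening: 0.452
```

```bash
python3 -m pendant '[[3,0,0,1,0],[3,0,0,4,0],[3,0,0,8,0],[3,0,0,12,0],[3,0,0,13.5,0]]' 40
python3 -m pendant '[[3,2,-3.5,0,6],[3,4,-7,0,12],[3,6,-10.5,0,18],[3,7.5,-14,0,24],[3,8.5,-17.5,0,25]]'
python3 -m pendant '[[3,0.5,-4,0,0],[3,0.5,-8,0,0],[3,0.5,-12,0,0],[3,0,-15,0,0],[3,-0.5,-18,0,0]]'
python3 -m pendant '[[3,0,-2,0,0],[3,0,-3,0,0],[3,0,-3,0,0],[3,0,-3,0,0]]'
```

```text
time: 5.0
tcp_pos: [0.4762, 0.2715, 0.334]
orientation: [0.468, 3.102, 0.007]
ft_force: [1.4, 0.3, -2.1]
opening: 0.454
time: 5.42
tcp_pos: [0.5618, 0.0928, 0.3289]
orientation: [-0.221, 3.133, 0.001]
ft_force: [0.8, -0.1, -3.0]
opening: 0.453
time: 5.83
tcp_pos: [0.5552, -0.0873, 0.3287]
orientation: [0.212, -3.134, -0.0]
ft_force: [0.2, 0.0, -1.9]
opening: 0.457
time: 6.17
tcp_pos: [0.5558, -0.1141, 0.3288]
orientation: [-0.214, 3.134, 0.002]
ft_force: [-1.0, -0.3, -1.8]
opening: 0.447
```

```bash
python3 -m pendant '[[3,0,-4,0,0],[3,0,-7,0,0],[3,0,-8.4,0,0],[3,0,-8.4,0,0],[3,0,-8.4,0,0]]'
python3 - <<'E'
from fit import *
s,t=grab_frame("scene"),grab_frame("top"); o=observe(); p=o["tcp_pos"]; print(p,o["ft_force"])
A=[crop(s,205,150,66,90,6),crop(t,299,130,66,90,6)]
cv2.imwrite("pics/m3.png",np.hstack(A))
q=[p[0],p[1],p[2]-.189,np.radians(7.8)]
print("exp hub top corners/knob top", proj(s,pose(q,np.array([[20,20,26],[20,-20,26],[-20,-20,26],[-20,20,26],[20,20,0],[20,-20,0],[100,0,46.]])/1e3)).round(1).tolist(), proj(t,pose(q,np.array([[100,0,46.]])/1e3)))
E
```

```text
time: 6.58
tcp_pos: [0.5561, -0.1974, 0.3286]
orientation: [-0.216, 3.134, 0.002]
ft_force: [0.1, 0.6, -2.5]
opening: 0.449
[ 0.55620178 -0.19600793  0.32892671] [-0.55610295  1.12212754 -2.63052477]
exp hub top corners/knob top [[239.5, 189.5], [225.8, 188.9], [227.3, 178.7], [240.8, 179.3], [239.8, 195.3], [226.3, 194.6], [229.3, 206.2]] [[331.29307294 147.19946927]]
```

View pics/m3.png

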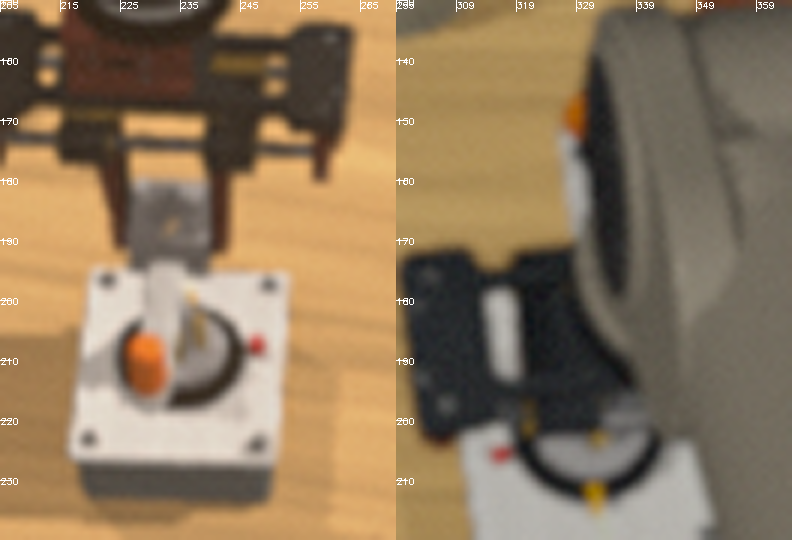

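The scene view shows the gripped hub at about (227–240, 180–190), knob top near (229,207), and the shaft below it near (235,200). The crank is level. I'll refine the shaft axis per camera from the dial disc in the first pictures.

```bash
python3 - <<'E'
from fit import *
s,t=grab_frame("scene"),grab_frame("top")
for n,f,w in(("scene",s,(220,203,30,20)),("top",t,(315,184,36,32))):
    g=dict(f); g["pixels"]=cv2.imread(f"pics/{n}0.png")[:,:,::-1]
    I=win(g,w).max(2); lo,hi=np.percentile(I,3),np.percentile(I,90)
    m=np.clip((hi-I)/(hi-lo)*1.0,0,1); d=(m>.5).astype(np.uint8); n_,l,st,_=cv2.connectedComponentsWithStats(d); k=1+np.argmax(st[1:,4])
    c=np.argwhere(l==k)[:,::-1]; o=np.zeros(d.shape,np.uint8); cv2.fillConvexPoly(o,cv2.convexHull(c.astype(np.int32)),1)
    M=np.where(cv2.erode(o,np.ones((5,5)),borderValue=1)>0,1,m*(cv2.dilate(o,np.ones((3,3)))>0))
    r,c_=fit([(g,M,w)],[cyl(0,0,34,46,52)],[.555,-.198,0,0],(0,1)); print(n,r,c_)
    cv2.imwrite(f"pics/d_{n}.png",cv2.resize((M*255).astype(np.uint8),None,fx=8,fy=8,interpolation=0))
    # hub light top / gold gradient sub-image
g=cv2.imread("pics/scene0.png")[:,:,::-1].astype(int); print((g[...,0]-g[...,2])[192:212,226:246])
print(proj(s,[[.555+.0108*np.cos(a),-.198+.0108*np.sin(a),.082] for a in np.radians(7.5+np.arange(4)*90)]))
E
python3 - <<'E'
import cv2,numpy as np
a,b=[cv2.imread(f"pics/d_{n}.png") for n in("scene","top")]
h=max(a.shape[0],b.shape[0]); p=lambda i:cv2.copyMakeBorder(i,0,h-i.shape[0],0,8,0)
cv2.imwrite("pics/d.png",np.hstack([p(a),p(b)]))
E
```

```text
scene [ 0.55599902 -0.1992451   0.          0.        ] 8.208420054296228
top [ 0.55590852 -0.19972774  0.          0.        ] 23.75717364054335
[[110 112 110 112 111 113 113 113 115 114 115 114 115 114 115 115 114 114
  116 116]
 [104 104 105 105 106 107 111 111 112 109 110 111 112 112 113 112 114 114
  114 113]
 [ 73  73  73  74  78  84  86  86  86  87  86  89  94  95  96  96  96  96
   98  95]
 [ 37  39  38  37  42  48  48  47  47  47  48  51  55  55  53  51  54  53
   53  54]
 [ 24  26  24  24  24  26  25  25  26  28  28  25  27  26  26  25  26  25
   26  28]
 [ 24  24  22  24  23  24  21  24  24  27  34  30  23  22  22  22  23  23
   23  23]
 [ 23  24  24  25  25  25  21  23  24  33  51  47  28  23  24  24  23  23
   25  24]
 [ 24  23  25  25  23  24  20  18  22  32  60  66  32  22  24  23  24  24
   24  24]
 [ 23  25  25  24  24  21  20  19  20  24  44  57  29  22  25  24  25  25
   24  24]
 [ 24  25  24  22  24  23  19  17  19  21  27  39  34  22  21  23  23  26
   24  24]
 [ 24  23  22  23  38  41  22  17  17  18  23  44  56  34  23  19  22  24
   24  24]
 [ 23  19  21  31  
[... 163 characters left out ...]
9  25  45  59  42  55  69  41  29  48  61  41  21  19  15  17
   18  22]
 [ 23  21  18  24  38  55  43  56  70  46  28  44  58  42  22  16  14  18
   21  25]
 [ 24  21  18  19  30  37  35  50  63  42  26  35  47  35  22  19  18  20
   22  27]
 [ 22  18  18  18  19  20  24  43  60  41  22  24  30  26  21  19  19  21
   22  26]
 [ 25  19  18  17  17  17  20  34  52  34  21  19  19  19  20  21  17  23
   23  20]
 [ 26  21  18  20  19  16  19  26  34  28  20  20  18  19  20  19  19  24
   22  18]
 [ 25  23  19  18  18  18  21  19  22  22  19  19  20  18  18  18  22  25
   23  17]]
[[233.7586596  204.52612792]
 [237.65226018 201.98292313]
 [234.51940947 199.08371003]
 [230.63178741 201.60477229]]
```

View pics/d.png

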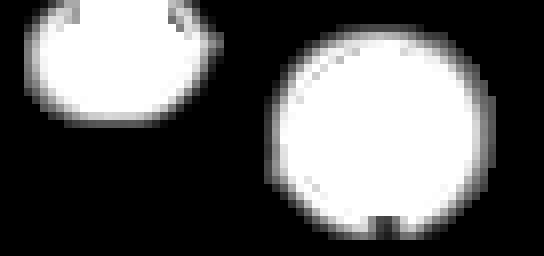

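Both cameras agree on the shaft axis, (0.555, -0.1985), and on a tooth angle of about 7.5°. Next comes the descent, watching the force.

```bash
python3 -m pendant '[[3,-0.2,-0.1,-1.5,0],[3,-0.2,-0.1,-3,0],[3,-0.2,-0.1,-4,0],[3,-0.2,-0.1,-4,0],[3,-0.2,-0.1,-4,0]]'
python3 -m pendant '[[3,0,0,-0.2,0],[3,0,0,-0.4,0],[3,0,0,-0.6,0],[3,0,0,-0.6,0],[3,0,0,-0.6,0]]'
```

```text
time: 7.2
tcp_pos: [0.5536, -0.1995, 0.2879]
orientation: [0.215, -3.133, -0.002]
ft_force: [-0.3, -0.3, -2.4]
opening: 0.455
time: 7.62
tcp_pos: [0.5537, -0.2, 0.2828]
orientation: [-0.214, 3.134, -0.0]
ft_force: [-0.6, -1.1, -2.4]
opening: 0.455
```

```bash
python3 -c "
from h import *
o=observe();print(o['tcp_pos'],o['ft_force'],o['ft_torque'])
s=grab_frame('scene');cv2.imwrite('pics/m4.png',crop(s,200,155,70,80,7))"
```

```text
[ 0.55374538 -0.20000081  0.28275675] [-0.61112711 -1.13927591 -2.4367844 ] [ 0.10011263 -0.07926418 -0.01823842]
```

View pics/m4.png

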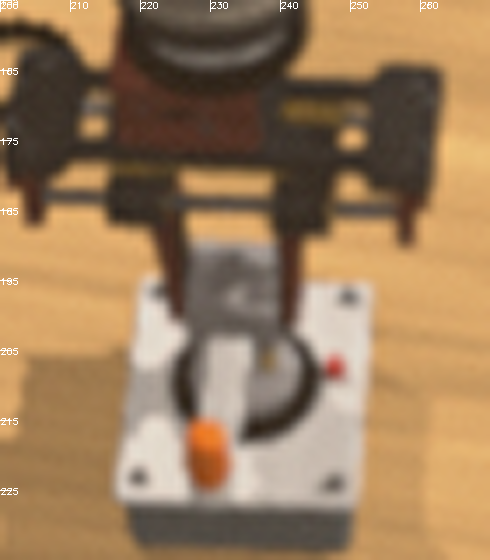

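The scene view shows the hub just over the pilot, with the pilot tip visible in the bore near (233.5,197). The tool sits about 2.5 mm too far in -y, so I'll correct that and continue gently.

```bash
python3 -m pendant '[[3,0,0.1,0,0],[3,0,0.2,0,0],[3,0,0.25,0,0],[3,0,0.25,0,0],[3,0,0.25,0,0]]'
python3 -m pendant '[[3,0,0,-0.1,0],[3,0,0,-0.2,0],[3,0,0,-0.3,0],[3,0,0,-0.3,0],[3,0,0,-0.3,0]]'
python3 -m pendant '[[3,0,0,-0.1,0],[3,0,0,-0.2,0],[3,0,0,-0.3,0],[3,0,0,-0.3,0],[3,0,0,-0.3,0]]'
```

```text
time: 8.08
tcp_pos: [0.5538, -0.1974, 0.2827]
orientation: [-0.214, 3.134, -0.0]
ft_force: [0.0, -0.2, -2.6]
opening: 0.451
time: 8.5
tcp_pos: [0.5537, -0.1974, 0.2795]
orientation: [0.214, -3.134, -0.0]
ft_force: [-0.3, -0.1, -2.9]
opening: 0.451
time: 8.92
tcp_pos: [0.5538, -0.1975, 0.2766]
orientation: [-0.214, 3.134, -0.0]
ft_force: [0.7, -0.2, -2.8]
opening: 0.456
```

```bash
python3 -m pendant '[[3,0,0,-0.1,0],[3,0,0,-0.2,0],[3,0,0,-0.3,0],[3,0,0,-0.4,0],[3,0,0,-0.4,0]]'
python3 -m pendant '[[3,0,0,-0.1,0],[3,0,0,-0.2,0],[3,0,0,-0.3,0],[3,0,0,-0.3,0]]'
```

```text
time: 9.33
tcp_pos: [0.5539, -0.1975, 0.2726]
orientation: [-0.214, 3.134, 0.0]
ft_force: [1.2, -1.3, -2.2]
opening: 0.454
time: 9.67
tcp_pos: [0.5539, -0.1975, 0.2696]
orientation: [-0.214, 3.134, -0.0]
ft_force: [2.5, -1.0, -2.0]
opening: 0.455
```

```bash
python3 -m pendant '[[3,0.05,0,0,0],[3,0.1,0,0,0],[3,0.1,0,-0.1,0],[3,0.1,0,-0.2,0],[3,0.1,0,-0.2,0]]'
python3 -m pendant '[[3,0,0,-0.1,0],[3,0,0,-0.2,0],[3,0,0,-0.2,0]]'
```

```text
time: 10.08
tcp_pos: [0.5545, -0.1974, 0.2673]
orientation: [0.214, -3.133, -0.0]
ft_force: [0.4, -0.0, -2.9]
opening: 0.453
time: 10.33
tcp_pos: [0.5546, -0.1974, 0.2654]
orientation: [0.214, -3.134, -0.0]
ft_force: [0.8, -0.6, -3.0]
opening: 0.45
```

Already 5.5 mm below the tooth tops with no contact force, so the teeth have matched. I'll slide it down.

```bash
python3 -m pendant '[[3,0,0,-0.15,0],[3,0,0,-0.3,0],[3,0,0,-0.45,0],[3,0,0,-0.6,0],[3,0,0,-0.6,0]]'
python3 -m pendant '[[3,0,0,-0.15,0],[3,0,0,-0.3,0],[3,0,0,-0.45,0],[3,0,0,-0.6,0],[3,0,0,-0.6,0]]'
```

```text
time: 10.75
tcp_pos: [0.5546, -0.1974, 0.2592]
orientation: [0.214, -3.134, -0.0]
ft_force: [1.3, 0.2, -2.1]
opening: 0.455
time: 11.17
tcp_pos: [0.5546, -0.1974, 0.2533]
orientation: [0.214, -3.134, -0.0]
ft_force: [-0.6, 0.1, -2.3]
opening: 0.452
```

```bash
python3 -m pendant '[[3,0,0,-0.1,0],[3,0,0,-0.2,0],[3,0,0,-0.2,0]]'
python3 -m pendant '[[3,0,0,-0.1,0],[3,0,0,-0.15,0],[3,0,0,-0.15,0]]'
```

```text
time: 11.42
tcp_pos: [0.5547, -0.1974, 0.2515]
orientation: [0.214, -3.134, -0.0]
ft_force: [0.1, -0.0, -2.8]
opening: 0.452
time: 11.67
tcp_pos: [0.5547, -0.1974, 0.25]
orientation: [0.214, -3.134, -0.0]
ft_force: [-0.5, -0.8, -1.9]
opening: 0.456
```

```bash
python3 -m pendant '[[3,0,0,-0.05,0],[3,0,0,-0.1,0],[3,0,0,-0.1,0],[3,0,0,-0.1,0]]'
python3 -m pendant '[[3,0,0,-0.05,0],[3,0,0,-0.05,0],[3,0,0,-0.05,0]]'
```

```text
time: 12.0
tcp_pos: [0.5547, -0.1974, 0.2492]
orientation: [0.214, -3.134, 0.0]
ft_force: [-0.0, 0.4, -2.3]
opening: 0.452
time: 12.25
tcp_pos: [0.5548, -0.1974, 0.2491]
orientation: [-0.214, 3.134, -0.001]
ft_force: [-2.1, 0.5, 3.6]
opening: 0.452
```

Contact is felt at exactly the height that puts the crank home. I'll start turning clockwise and watch the forces.

```bash
python3 -m pendant '[[3,0,0,0,-3],[3,0,0,0,-6],[3,0,0,0,-9],[3,0,0,0,-12],[3,0,0,0,-15]]'; python3 -c "
from cell import *
print(observe()['ft_torque'])"
python3 -m pendant '[[3,0,0,0,-3],[3,0,0,0,-6],[3,0,0,0,-9],[3,0,0,0,-12],[3,0,0,0,-15]]'; python3 -c "
from cell import *
print(observe()['ft_torque'])"
```

```text
time: 12.67
tcp_pos: [0.555, -0.1979, 0.2491]
orientation: [0.201, 3.134, -0.002]
ft_force: [-1.1, -1.5, 1.5]
opening: 0.456
[-0.25404714  0.13001772  0.12832215]
time: 13.08
tcp_pos: [0.555, -0.198, 0.2491]
orientation: [0.608, 3.081, -0.002]
ft_force: [-0.8, -1.2, 1.8]
opening: 0.453
[-0.331509    0.13400763  0.20531841]
```

```bash
python3 -m pendant '[[3,0,0,0,-3],[3,0,0,0,-6],[3,0,0,0,-9],[3,0,0,0,-12],[3,0,0,0,-15]]'; python3 -c "
from cell import *
print(observe()['ft_torque'])"
python3 -m pendant '[[3,0,0,0,-3],[3,0,0,0,-6],[3,0,0,0,-9],[3,0,0,0,-12],[3,0,0,0,-14]]'; python3 -c "
from cell import *
print(observe()['ft_torque'])"
```

```text
time: 13.5
tcp_pos: [0.5549, -0.1981, 0.2491]
orientation: [1.005, 2.975, -0.002]
ft_force: [-0.4, -2.0, 2.6]
opening: 0.452
[-0.44157914  0.1782301   0.20598991]
time: 13.92
tcp_pos: [0.5549, -0.1982, 0.2491]
orientation: [1.36, 2.83, -0.002]
ft_force: [-1.5, -2.4, 2.7]
opening: 0.455
[-0.48024443  0.24241809  0.16620504]
```

```bash
python3 -m pendant '[[3,0,0,0,-1.5],[3,0,0,0,-3],[3,0,0,0,-4.5],[3,0,0,0,-6],[3,0,0,0,-6]]'; python3 -c "
from cell import *
print(observe()['ft_torque'])"
python3 -m pendant '[[3,0,0,0,-1.5],[3,0,0,0,-3],[3,0,0,0,-3]]'; python3 -c "
from cell import *
print(observe()['ft_torque'])"
```

```text
time: 14.33
tcp_pos: [0.5548, -0.1981, 0.2491]
orientation: [1.506, 2.756, -0.001]
ft_force: [-2.6, -4.3, 5.5]
opening: 0.447
[-1.10565057  0.41378406  0.04360158]
time: 14.58
tcp_pos: [0.5548, -0.1982, 0.249]
orientation: [1.578, 2.715, -0.001]
ft_force: [-1.1, -4.0, 4.7]
opening: 0.452
[-1.03631695  0.40304     0.07018426]
```

```bash
python3 -c "
from h import *
s=grab_frame('scene');t=grab_frame('top');cv2.imwrite('pics/m5.png',np.hstack([crop(s,195,165,66,70,6),crop(t,299,155,66,70,6)]))"
```

```text
(no output)
```

View pics/m5.png

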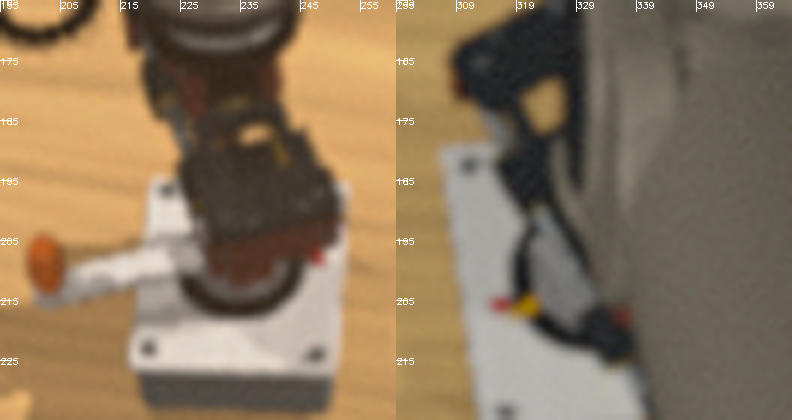

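The top view shows the yellow pointer at about (320,205), next to the red post at (316,205), so the dial looks to be at the stop. I'll put a number on it.

```bash
python3 - <<'E'
from h import *
t=grab_frame("top"); im0=cv2.imread("pics/top0.png")[:,:,::-1]; c=np.array([.555,-.1985])
def ptr(im):
    I=im[180:225,305:355].astype(float); w=np.clip(I[...,0]-I[...,2]-45,0,None)*(I[...,1]>.55*I[...,0])
    y,x=np.mgrid[180:225,305:355]; P=proj(t,[[*c,.052]])[0]; r=np.hypot(x-P[0],y-P[1]); w=w*(r>9)*(r<14.5)
    uv=(np.sum(w*x)/w.sum(),np.sum(w*y)/w.sum()); X=atz(t,uv,.052)[:2]-c; return uv,np.degrees(np.arctan2(X[1],X[0])),np.hypot(*X)
a,b=ptr(im0),ptr(t["pixels"]); print(a,b,"turn rad",np.radians((a[1]-b[1])%360))
E
```

```text
((np.float64(331.70266040688574), np.float64(211.95305164319248)), np.float64(-174.1158016563622), np.float64(0.029420484208202844)) ((np.float64(320.23946784922396), np.float64(205.68625277161863)), np.float64(118.69862444949501), np.float64(0.029643651468916305)) turn rad 1.1726094742947393
```

Measured turn is 1.17 rad plus the start offset, so the dial is at its stop. Release and rise.

```bash
python3 -m pendant '[[4.3,0,0,0,0],[4.8,0,0,0,0],[6,0,0,0,0],[6,0,0,0,0],[6,0,0,0,0]]'
python3 -m pendant '[[6,0,0,0.5,0],[6,0,0,1.5,0],[6,0,0,4,0],[6,0,0,8,0],[6,0,0,12,0]]'
python3 -m pendant '[[6,-1.5,3,2,0],[6,-3,7,3,0],[6,-4,11,3,0],[6,-5,15,3,0],[6,-6,19,3,0]]'
python3 -m pendant '[[6,-1,4,0,0],[6,-2,8,0,0],[6,-2,8,0,0]]'
python3 - <<'E'
from fit import *
t=grab_frame("top"); s=grab_frame("scene")
cv2.imwrite("pics/m6.png",np.hstack([crop(s,190,180,66,60,6),crop(t,295,165,66,60,6)]))
for p in ([.555,-.1985,.06,np.radians(-60.3)],): 
  P=np.array([[20,20,26],[20,-20,26],[-20,-20,26],[-20,20,26],[100,0,46.]])/1e3
  print(proj(s,pose(p,P)).round(1).tolist(),proj(t,pose(p,P)).round(1).tolist())
E
```

```text
time: 15.15
tcp_pos: [0.5548, -0.1969, 0.2484]
orientation: [-1.574, -2.718, -0.001]
ft_force: [-0.4, -0.5, 0.5]
opening: 0.678
time: 15.57
tcp_pos: [0.5542, -0.1972, 0.37]
orientation: [-1.574, -2.717, -0.0]
ft_force: [2.0, -0.2, 0.9]
opening: 0.682
time: 15.98
tcp_pos: [0.494, -0.0065, 0.4002]
orientation: [1.575, 2.716, 0.001]
ft_force: [0.2, 0.3, 0.4]
opening: 0.684
time: 16.23
tcp_pos: [0.4725, 0.08, 0.4005]
orientation: [1.559, 2.727, 0.006]
ft_force: [0.5, 0.2, 0.3]
opening: 0.679
[[229.4, 207.4], [225.9, 197.7], [238.4, 194.6], [242.1, 204.2], [201.5, 204.8]] [[335.5, 187.3], [343.4, 201.5], [329.2, 209.1], [321.3, 194.8], [369.3, 177.7]]
```

View pics/m6.png

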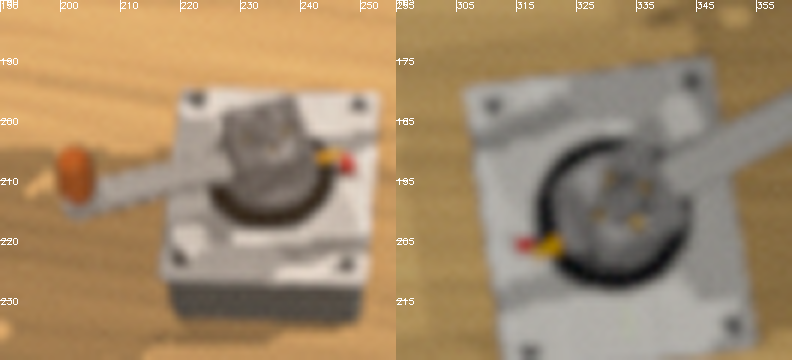

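The crank sits where the projected home pose puts it: scene corner (238.4,194.6) predicted and (238.8,195.7) seen, knob within about 1 px. The pointer rests against the red post in both views, so I'm handing in.

```bash
python3 -m pendant '[[6,0,0,0,0],[6,0,0,0,0],[6,0,0,0,0]]'; python3 - <<'E'
from fit import *
t=grab_frame("top"); a=cv2.imread("pics/top0.png")[:,:,::-1]
d=np.abs(t["pixels"].astype(int)-a).max(2); 
for n,(x,y) in dict(jar=(299,117),inc=(226,125),bowl=(370,130),shoe=(422,201),bangle=(394,284),cap=(140,130)).items(): print(n,(d[y-15:y+15,x-15:x+15]>40).sum())
finish_job()
E
```

```text
time: 16.58
tcp_pos: [0.4754, 0.0702, 0.3987]
orientation: [1.579, 2.716, -0.0]
ft_force: [0.7, -0.3, -0.4]
opening: 0.678
jar 0
inc 0
bowl 0
shoe 0
bangle 0
cap 0
the job is handed in; nothing more can be done
```

The crank is fully home on the splined shaft, the dial is turned clockwise to its stop, and the gripper is open and clear. I handed the job in at about 16.6 s; it reports no verdict, so these are my own last checks:

- **Fit:** The crank went on at the tooth angle I measured from the camera images (about 7.5°). There was no vertical force beyond noise until light contact, about 6 N, at the height where it should rest on the collar.
- **Crank position:** After release, the hub corners and knob were within about 1 px (2–3 mm) of the predicted home position in the scene camera. That is no finer than the 3 mm limit, so the height rests mainly on the contact I felt.
- **Dial:** The pointer moved 1.17 rad plus its unknown start angle, and it rests against the red post in both views.
- **Torque disagreement:** The torque about the shaft axis did not rise at the stop; only the sideways moment did. I judged the stop from the pointer.
- **Bystanders:** The top picture showed no change around any of the six bystanders.

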